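# Hold the angle gauge at the roof pitch on a crooked joist offcut

### The job

Pick up the yellow angle gauge by its neck and stand its base on the crooked crown of the joist offcut on the plywood board, base running along the timber. Rock it gently there until the swinging pointer hangs still over the red pitch marker, and finish while holding it so, the gauge in the gripper and its base still resting lightly on the timber, ready for the pitch line to be scribed. Do not shove the board or disturb the glue bottle, the flask or the steel rule.

Things in the scene. Friction and masses are not known exactly. Their poses are not given: they have to be found in the camera images.
- gauge: Angle gauge standing upright, 0.28 to 0.45 kg. Origin: centre of its base's underside; x out of the dial (at the start at yaw -0.1 to -0.9), y along the base, z up. Aluminium base bar 34 (x) x 120 (y) x 14 mm, flat underneath; above it a yellow round case, radius 50 round a centre 56 mm up, from x = -13 to the dial window at x = +20 mm; then a neck up to z = 150 mm.
- gauge_neck (a point): Middle of the gauge's yellow neck, on its z axis, 130 mm above its origin; axes as gauge. The neck is 26 mm thick (x) and 50 mm wide (y), bare from 107 to 150 mm above the origin: grip it there with the fingers closing along x; 40 to 60 N holds it firmly.
- pointer (a joint): Black weighted pointer on the dial, rad about the gauge's x axis, pivot 96 mm above the gauge's origin. It swings freely and comes to hang straight down; swings die out in about 1.5 s. 0: towards the middle of the base; positive: tip towards the gauge's +y. With the gauge turned by t about its own x axis it settles at -t.
- marker (a joint): Red pitch marker on the same dial; zero, pivot and sign as the pointer. Preset at 0.12 to 0.30 rad and stiff: the gauge must be turned about its x axis by minus this angle (its +y end goes down) to bring the pointer over it.
- pointer_tip (a point): Tip of the black pointer, 68 mm below the pivot when it hangs straight, 17 mm in front of the gauge's middle plane.
- marker_mid (a point): Middle of the red marker tab, which is 8 mm wide and 12 mm long, at the same 68 mm radius and in the same plane as the pointer tip: the two points meet when pointer and marker agree.
- mockup: Loose mock-up, 1.0 to 1.4 kg: plywood board 150 (x) x 230 (y) x 12 mm with a joist offcut 47 mm thick (x), 200 long (y) on its middle. Origin: centre of the board's underside; z up; yaw at the start -0.65 to 0.05. The timber's top runs straight between these points (y, z in mm): (-100, 58), (-35, 80), (0, 88), (30, 82), (100, 54), the same across its thickness.
- crown (a point): Highest edge of the timber, in the middle of its thickness, 88 mm above the origin of mockup; axes as mockup.
- glue: White glue bottle with an orange nozzle, 42 mm across, 122 mm high, standing on the mat; bystander. Origin: centre of its underside.
- flask: Black drinking flask, 72 mm across, 259 mm high, standing on the right of the table; bystander. Origin: centre of its underside.
- rule: Steel safety rule, 30 x 330 x 4 mm, lying flat on the far part of the mat; bystander. Origin: centre of its underside; y along it.
Mind the look-alikes: they are no part of the job. Of the things that look like the gauge, the largest one is meant.

How it is judged:
By the outcome, as a careful person would: the job done as asked, in the order asked, and still so for the second after the job is handed in, while the arm keeps its last pose, push and grip.
It also fails if it takes over 42 s, if anything falls off the work surface, if the arm or the gripper's body presses on something with over 40 N, if the wrist force passes 120 N, or if a joint passes its speed limit or range.

### The arm

A 7-joint arm with a two-finger parallel gripper is mounted at the origin on the work surface. World frame = base frame: x ahead of the robot, y to its left, z up, the work surface at z = 0. Lengths are in m, angles in rad, forces in N, time in s.
With the tool pointing down it reaches from about 0.425 to 0.825 m from the base axis. Payload 3.6 kg.
Tool frame: the origin (TCP) lies on the centre line of the jaws, within the pads' length; the fingertips stand 14 mm ahead of it and the grasp point (between the pads) lies 5 mm behind it; z points along the fingers, y is the line along which they close (so a half turn about z gives the same grasp; the last joint's range is limited). The gripper opens to 85 mm and grips with 20 to 120 N. Pads are 22 mm wide; open, the fingers measure 114 mm over their backs; the gripper's body (76 mm by 85 mm) begins 54 mm behind the grasp point. The pads swing forward as they close: fully open they stand 13 mm farther back than shut.
Start: joints at [-1.252, 0.615, -0.013, 1.423, 0.008, 1.103, -0.04], TCP at [0.22, 0.612, 0.217] pointing down, gripper open.
Joint ranges: [-3.12, 3.12], [-0.3, 2.06], [-1.34, 1.32], [0.26, 2.42], [-1.36, 4.5], [0.01, 1.98], [-2.84, 2.84]. Speed limits (rad/s): [2.79, 2.79, 3.14, 3.14, 3.14, 3.14, 3.14].

### API

Orientations are given as [roll, pitch, yaw] about the fixed x, y, z axes, in that order (R = Rz(yaw) Ry(pitch) Rx(roll)).
In Python, from cell import bot, viewer gives the robot as it stands.
- The arm moves only by the tool move_arm, never from a script. Its argument "commands" is a list of rows, each an object of numbers: "claw": the closure in counts, from 0 (fully open) to 255 (shut); "x", "y", "z": the shift along the world's x, y, z in mm; "yaw": the turn about the world's z in rad. In form: [{"claw": .., "x": .., "y": .., "z": .., "yaw": ..}, ...]. A call has 1 to 12 rows; each row is the pose to reach, as a shift and turn from the pose commanded when the call began; what a row does not reach only later rows make up. A row lasts 1/8 s, in which the tool goes at most 62.5 mm and 10.7 degrees, less where a joint would pass 70% of its speed; a pose out of reach is approached as far as the arm can. A call with a gripper value outside its range is refused whole. The fingers move at their own pace and stop on an object; the grip force is fixed at half the most. Time passes only in rows, so rows that repeat a pose let the fingers close. It gives the time, the measured TCP pose, the force, the opening and the grip force at its end, in the units of the state.
- bot.sense(): the state, without advancing time (a new reading comes with each control period).
- viewer.capture(name): name is "side" or "top"; returns a dict with "img" (384x512x3 uint8, red, green, blue), "camera_matrix" (3x3 intrinsics, pixels), "distortion" ([k1, k2, p1, p2, k3] as OpenCV has them; the pictures are not rectified), "origin" and "rotation" of the camera in the world. Camera axes: x right, y down, z forward; pixel columns grow to the right and rows downward; lengths in m; the calibration is good to about 2 mm. A picture is of the moment at which its call begins. There is no depth.
- bot.sign_off(): hands the job in; it is judged then, once.
Trained networks look in a picture, given as the dict that the camera call returned (one of the last four; its "shot" number tells which), for a name from the list of things; names that differ only in an ending like _2 or _b are one class to them, and where a whole thing is asked for, a point or a joint stands for the part that bears it (a point fixed in the world has none). Each returns a list of dicts, best first, with "score" (0 to 1); they miss things now and then, are a little off and sometimes report something else, mostly with a low value. They report only what shows in the picture. A call takes as long as a camera call. They do not tell look-alikes from the thing itself.
- viewer.recognise(picture, name): "pixel" ([column, row] in pixels, amid what is visible of it).
- viewer.silhouettes(picture, name): "pixels" (384x512 bool, what is visible of it) and "pixel" ([column, row] in pixels, amid what is visible of it).
The state is a dict: "t": time; "q": joint angles; "qvel": joint speeds; "effort": joint torques, N m; "ee_pos": TCP position; "orientation": TCP orientation; "wrist_force": force on the tool from outside, world axes, zero at the start; "wrist_torque": the same for the moment, N m; "gripper_width": opening from 0.0 (shut) to 1.0 (fully open); "finger_force": force on a finger pad.
Only numpy, scipy, OpenCV 4.12 (cv2) and the standard library are available. Lean on these libraries where they do the work, as an engineer would, in place of code of your own. Each camera call takes 0.05 s, during which the arm holds its last target. There are 200 camera calls.

## Working session

There is one attempt and no reset: what is moved stays moved. The work goes in short steps, Python scripts to look and compute and a tool call to move; the robot and the scene stay as the last step left them, time stands still between calls to the robot, and variables do not carry over. Pictures are saved under pics/ and viewed, at most 10 in all, crops included, and the job is handed in when it is done.

Besides the shell and the picture viewer there is one more tool, called after "Emit:" as name(argument=value, ...) on one line, values as JSON. move_arm: Moves the arm, as the interface text tells. Its arguments: {"type":"object","properties":{"commands":{"type":"array","items":{"type":"object","properties":{"claw":{"type":"number"},"x":{"type":"number"},"y":{"type":"number"},"z":{"type":"number"},"yaw":{"type":"number"}}}}},"required":["commands"]}

```bash
mkdir -p pics; cat > h.py <<'E'
import numpy as np, cv2
from cell import bot, viewer
def ray(p,px):
    u=cv2.undistortPoints(np.array([[px]],float),np.array(p["camera_matrix"]),np.array(p["distortion"]))[0,0]
    d=np.array(p["rotation"])@np.array([u[0],u[1],1.]); return np.array(p["origin"]),d
def atz(p,px,z):
    o,d=ray(p,px); return o+d*(z-o[2])/d[2]
def tri(l):
    A=np.zeros((3,3));b=np.zeros(3)
    for p,px in l:
        o,d=ray(p,px); d=d/np.linalg.norm(d); M=np.eye(3)-np.outer(d,d); A+=M; b+=M@o
    return np.linalg.solve(A,b)
def proj(p,X):
    R=np.array(p["rotation"]); rv=cv2.Rodrigues(R.T)[0]; t=-R.T@np.array(p["origin"])
    return cv2.projectPoints(np.array(X,float).reshape(-1,3),rv,t,np.array(p["camera_matrix"]),np.array(p["distortion"]))[0][:,0]
def save(p,n): cv2.imwrite("pics/"+n,np.ascontiguousarray(p["img"][:,:,::-1]))
E
python3 - <<'E'
from h import *
np.set_printoptions(precision=3,suppress=True)
im=[]
for c in("side","top"):
    p=viewer.capture(c); im.append(p["img"]); print(c,np.array(p["origin"]),np.array(p["rotation"])[:,2],p["camera_matrix"][0][0])
    for n in["gauge","gauge_neck","pointer_tip","marker_mid","mockup","crown","glue","flask","rule"]:
        print(n,[(np.round(r["pixel"],1).tolist(),round(r["score"],2)) for r in viewer.recognise(p,n)[:4]])
v=np.vstack(im)[:,:,::-1]; cv2.imwrite("pics/a.png",cv2.resize(np.hstack(im)[:,:,::-1],(800,300),interpolation=cv2.INTER_AREA))
s=bot.sense(); print(s)
E
```

```text
Traceback (most recent call last):
IndexError: too many indices for array: array is 1-dimensional, but 2 were indexed
```

```bash
python3 - <<'E'
from h import *
np.set_printoptions(precision=4,suppress=True)
im=[]
for c in("side","top"):
    p=viewer.capture(c); im.append(p["img"]); print(c,{k:v for k,v in p.items() if k!="img"})
    for n in["gauge","gauge_neck","pointer_tip","marker_mid","mockup","crown","glue","flask","rule"]:
        print(n,[(np.round(r["pixel"],1).tolist(),round(r["score"],2)) for r in viewer.recognise(p,n)[:4]])
cv2.imwrite("pics/a.png",cv2.resize(np.hstack(im)[:,:,::-1],(800,300),interpolation=cv2.INTER_AREA))
cv2.imwrite("pics/side.png",cv2.resize(im[0][:,:,::-1],(800,600)))
s=bot.sense(); print(s)
E
```

```text
side {'camera_matrix': array([[396.111 ,   0.    , 259.1206],
       [  0.    , 396.111 , 194.9825],
       [  0.    ,   0.    ,   1.    ]]), 'distortion': array([-0.0711,  0.    ,  0.    ,  0.    ,  0.    ]), 'origin': array([ 0.1382, -0.8287,  0.978 ]), 'rotation': array([-2.4186,  0.0094, -0.4985]), 'shot': 2}
gauge [([278.8, 228.9], 0.9), ([189.3, 276.6], 0.89), ([223.9, 320.7], 0.78)]
gauge_neck [([275.0, 232.5], 0.82), ([221.0, 321.2], 0.74), ([190.3, 278.3], 0.73)]
pointer_tip []
marker_mid [([353.5, 276.1], 0.25)]
mockup [([220.8, 135.0], 0.98)]
crown [([222.2, 136.8], 0.68)]
glue [([293.9, 157.6], 0.63)]
flask [([349.4, 275.0], 0.78)]
rule [([303.7, 149.3], 0.56)]
top {'camera_matrix': array([[379.1957,   0.    , 259.2038],
       [  0.    , 379.1957, 191.9936],
       [  0.    ,   0.    ,   1.    ]]), 'distortion': array([-0.0473,  0.    ,  0.    ,  0.    ,  0.    ]), 'origin': array([ 0.3265, -0.1247,  1.0277]), 'rotation': array([-2.9249,  0.0008, -1.6634]), 'shot': 3}
gauge [([305.5, 207.9], 0.92), ([371.0, 298.2], 0.83), ([317.9, 307.2], 0.75)]
gauge_neck [([304.3, 205.9], 0.92), ([373.8, 296.0], 0.68), ([317.5, 309.9], 0.63)]
pointer_tip []
marker_mid []
mockup [([110.0, 198.0], 0.96)]
crown [([106.8, 201.8], 0.77)]
glue [([402.2, 164.3], 0.7), ([200.0, 137.3], 0.52)]
flask [([402.0, 164.6], 0.7)]
rule [([183.3, 117.7], 0.82)]
{'t': 1.05, 'q': array([-1.2525,  0.6149, -0.0126,  1.4234,  0.0081,  1.1034, -0.0404]), 'qvel': array([ 0.    , -0.0004, -0.0002, -0.0001,  0.0031, -0.0001,  0.0016]), 'effort': array([ -0.0001, -46.9117,   0.259 , -17.1343,   0.01  ,   0.0016,
         0.    ]), 'ee_pos': array([0.2197, 0.6117, 0.2168]), 'orientation': array([-3.1415, -0.    ,  2.7968]), 'wrist_force': array([-0.3618,  0.1265,  0.4287]), 'wrist_torque': array([-0.0614, -0.0132,  0.0408]), 'finger_force': 0.0, 'gripper_width': 0.9968508844273586}
```

View pics/a.png

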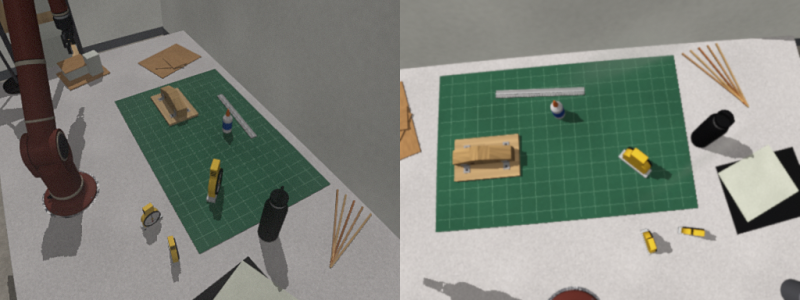

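Three gauge-like things: top px (305,208)/side (279,229), standing on the mat; top (371,298)/side (189,277) and top (318,307)/side (224,321), smaller ones nearer the robot. The first looks largest; I'll confirm it in a crop while fitting poses.

```bash
sed -i '2a from scipy.spatial.transform import Rotation\nfrom scipy.optimize import minimize\ndef RM(p): return Rotation.from_euler("xyz",p["rotation"]).as_matrix()' h.py
sed -i 's/np.array(p\["rotation"\])/RM(p)/g' h.py
cat >> h.py <<'E'
def box(x0,x1,y0,y1,z0,z1): return np.array([[x,y,z] for x in(x0,x1) for y in(y0,y1) for z in(z0,z1)],float)
a=np.linspace(0,2*np.pi,24)
GA=[box(-17,17,-60,60,0,14),np.array([[x,50*np.cos(t),56+50*np.sin(t)] for x in(-13,20) for t in a]),box(-13,13,-25,25,80,150)]
T=[(-100,58),(-35,80),(0,88),(30,82),(100,54)]
MO=[box(-75,75,-115,115,0,12),np.array([[x,y,z] for x in(-23.5,23.5) for y,z in T+[(-100,12),(100,12)]])]
def mask(p,parts,R,t):
    m=np.zeros((384*2,512*2),np.uint8)
    for q in parts:
        u=proj(p,(q/1000)@R.T+t)*2+.5
        cv2.fillConvexPoly(m,cv2.convexHull(np.round(u).astype(np.int32)),1)
    return cv2.GaussianBlur(m.astype(np.float32),(0,0),2)[::2,::2]
def fit(obs,parts,x0,z=0.):
    f=lambda v:sum(np.abs(mask(p,parts,Rotation.from_euler("z",v[2]).as_matrix(),[v[0],v[1],z])-s).sum() for p,s in obs)
    best=None
    for y0 in x0[2]:
        r=minimize(f,[x0[0],x0[1],y0],method="Nelder-Mead",options=dict(initial_simplex=np.array([x0[0],x0[1],y0])+np.array([[0,0,0],[.02,0,0],[0,.02,0],[0,0,.2]]),xatol=1e-4,fatol=1))
        if best is None or r.fun<best.fun: best=r
    return best,sum(s.sum() for _,s in obs)
def sil(p,n,px):
    l=viewer.silhouettes(p,n); l=[r for r in l if np.hypot(*(np.array(r["pixel"])-px))<25]
    return l[0]["pixels"].astype(np.float32) if l else None
E
python3 - <<'E'
from h import *
np.set_printoptions(precision=4,suppress=True)
P=viewer.capture("side");Q=viewer.capture("top")
for n,pt,z in(("gauge",([279,229],[305,208]),.07),("small1",([189,277],[371,298]),0),("small1b",([189,277],[318,307]),0),("mockup",([221,135],[110,198]),.05),("glue",([294,157.6],[200,137]),.05),("flask",([349,275],[402,164]),.1)):
    print(n,tri([(P,pt[0]),(Q,pt[1])]))
for n,pt,pa,ys in(("gauge",([279,229],[305,208]),GA,(-.2,-.5,-.8)),("mockup",([221,135],[110,198]),MO,(0,-.3,-.6))):
    x=tri([(P,pt[0]),(Q,pt[1])]); o=[(P,sil(P,n,pt[0])),(Q,sil(Q,n,pt[1]))]; o=[q for q in o if q[1] is not None]
    b,a_=fit(o,pa,(x[0],x[1],ys)); print(n,len(o),b.x,b.fun,a_)
c=lambda p,x,y,w:cv2.resize(p["img"][y-w:y+w,x-w:x+w,::-1],(400,400),interpolation=cv2.INTER_CUBIC)
cv2.imwrite("pics/b.png",np.hstack([c(P,250,270,90),c(Q,335,260,90)]))
E
```

```text
gauge [ 0.4927 -0.2594  0.069 ]
small1 [ 0.2317 -0.3557  0.1837]
small1b [ 0.2277 -0.2629  0.0348]
mockup [ 0.5675  0.2722 -0.0002]
glue [0.7193 0.0058 0.0278]
flask [ 0.5594 -0.5012  0.1283]
gauge 2 [ 0.4939 -0.251  -0.7486] 230.63973999023438 1716.0
mockup 2 [ 0.5632  0.2671 -0.0009] 385.9551696777344 6315.0
```

View pics/b.png

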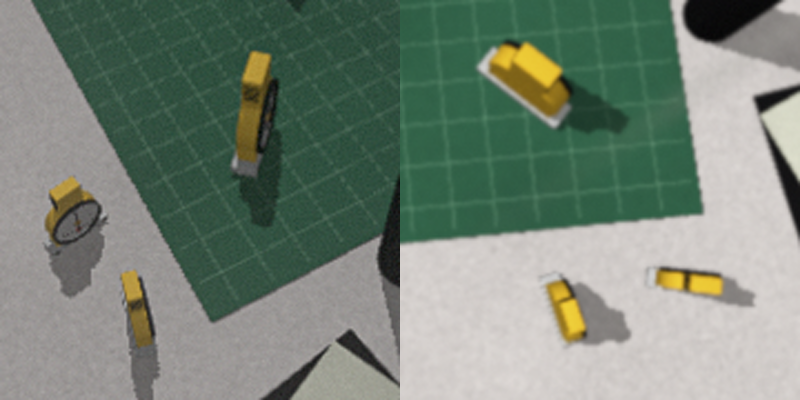

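The side crop (left) and top crop (right) confirm it: the big gauge stands on the mat at crop px (255,115)/(525,80). The two small copies lie off the mat. Fit: gauge (0.494,-0.251) yaw -0.75; mock-up (0.563,0.267) yaw 0.

Emit:
move_arm(commands=[{"claw": 0,"x": 150,"y": -150,"z": 80,"yaw": -0.3},{"claw": 0,"x": 280,"y": -310,"z": 100,"yaw": -1},{"claw": 0,"x": 280,"y": -310,"z": 100,"yaw": -1},{"claw": 0,"x": 280,"y": -310,"z": 100,"yaw": -1},{"claw": 0,"x": 280,"y": -310,"z": 100,"yaw": -1.2},{"claw": 0,"x": 280,"y": -310,"z": 100,"yaw": -1.4},{"claw": 0,"x": 280,"y": -310,"z": 100,"yaw": -1.5},{"claw": 0,"x": 275,"y": -500,"z": 100,"yaw": -1.6},{"claw": 0,"x": 275,"y": -500,"z": 100,"yaw": -1.7},{"claw": 0,"x": 275,"y": -560,"z": 100,"yaw": -1.8},{"claw": 0,"x": 275,"y": -620,"z": 100,"yaw": -1.9},{"claw": 0,"x": 275,"y": -680,"z": 100,"yaw": -1.97}])

```text
t: 2.85
ee_pos: [0.4947, -0.0124, 0.3172]
orientation: [3.141, -0.001, 0.825]
wrist_force: [0.5, 0.6, -0.5]
gripper_width: 1.002
finger_force: 0.0
```

Emit:
move_arm(commands=[{"claw": 0,"y": -60},{"claw": 0,"y": -120},{"claw": 0,"y": -120},{"claw": 0,"y": -120},{"claw": 0,"y": -120}])

```text
invalid input
```

```bash
python3 - <<'E'
from h import *
np.set_printoptions(precision=4,suppress=True)
P=viewer.capture("side");Q=viewer.capture("top"); o=[]
for p,px in((P,[279,229]),(Q,[305,208])):
    s=sil(p,"gauge",px)
    if s is not None: o.append((p,s))
print(len(o)); 
for oo in (o,o[:1],o[1:]):
    b,a_=fit(oo,GA,(.494,-.251,(-.6,-.9))); print(b.x,b.fun,a_)
print(bot.sense()["ee_pos"])
E
```

```text
1
[ 0.4941 -0.251  -0.7603] 103.71871948242188 981.0
[ 0.4941 -0.251  -0.7603] 103.71871948242188 981.0
[ 0.494 -0.251 -0.6  ] 0.0 0
[ 0.4948 -0.0119  0.3172]
```

Emit:
move_arm(commands=[{"claw": 0,"x": 0,"y": -60,"z": 0,"yaw": 0},{"claw": 0,"x": 0,"y": -120,"z": -20,"yaw": 0},{"claw": 0,"x": 0,"y": -180,"z": -50,"yaw": -0.005},{"claw": 0,"x": -1,"y": -225,"z": -80,"yaw": -0.005},{"claw": 0,"x": -1,"y": -239,"z": -100,"yaw": -0.005},{"claw": 0,"x": -1,"y": -239,"z": -115,"yaw": -0.005},{"claw": 0,"x": -1,"y": -239,"z": -115,"yaw": -0.005}])

```text
t: 3.92
ee_pos: [0.4945, -0.2466, 0.2005]
orientation: [-3.138, -0.001, 0.826]
wrist_force: [1.2, 0.6, -0.1]
gripper_width: 1.004
finger_force: 0.0
```

```bash
python3 - <<'E'
from h import *
P=viewer.capture("side");Q=viewer.capture("top"); e=bot.sense()["ee_pos"]; print(e)
c=lambda p,w,X:(lambda u:cv2.resize(p["img"][u[1]-w:u[1]+w,u[0]-w:u[0]+w,::-1],(400,400),interpolation=cv2.INTER_CUBIC))(proj(p,X)[0].astype(int))
X=np.array([.494,-.251,.13])
cv2.imwrite("pics/c.png",np.hstack([c(P,50,X),c(Q,50,X)]))
E
```

```text
[ 0.4951276  -0.24780751  0.20227755]
```

View pics/c.png

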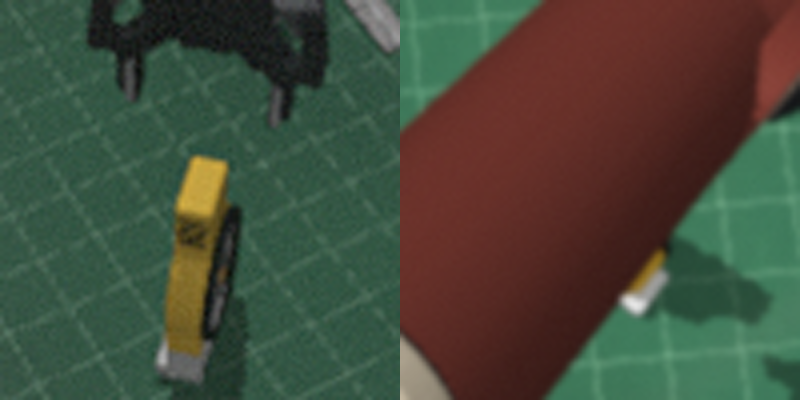

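The jaws (crop px 130,90 and 280,115) straddle the neck (200,190) evenly, so I descend and close.

Emit:
move_arm(commands=[{"claw": 0,"x": -1,"y": -2,"z": -40,"yaw": 0},{"claw": 0,"x": -1,"y": -2,"z": -65,"yaw": 0},{"claw": 0,"x": -1,"y": -2,"z": -74,"yaw": 0},{"claw": 0,"x": -1,"y": -2,"z": -74,"yaw": 0},{"claw": 255,"x": -1,"y": -2,"z": -74,"yaw": 0},{"claw": 255,"x": -1,"y": -2,"z": -74,"yaw": 0},{"claw": 255,"x": -1,"y": -2,"z": -74,"yaw": 0},{"claw": 255,"x": -1,"y": -2,"z": -74,"yaw": 0},{"claw": 255,"x": -1,"y": -2,"z": -74,"yaw": 0},{"claw": 255,"x": -1,"y": -2,"z": -74,"yaw": 0},{"claw": 255,"x": -1,"y": -2,"z": -74,"yaw": 0},{"claw": 255,"x": -1,"y": -2,"z": -74,"yaw": 0}])

```text
t: 5.52
ee_pos: [0.4933, -0.2519, 0.1285]
orientation: [3.141, -0.001, 0.822]
wrist_force: [-0.3, 1.9, 6.0]
gripper_width: 0.281
finger_force: 60.0
```

Emit:
move_arm(commands=[{"claw": 255,"x": 0,"y": 0,"z": 20,"yaw": 0},{"claw": 255,"x": 0,"y": 0,"z": 60,"yaw": 0},{"claw": 255,"x": 0,"y": 0,"z": 110,"yaw": -0.1},{"claw": 255,"x": -30,"y": -35,"z": 150,"yaw": -0.25},{"claw": 255,"x": -60,"y": -70,"z": 190,"yaw": -0.4},{"claw": 255,"x": -90,"y": -105,"z": 230,"yaw": -0.55},{"claw": 255,"x": -120,"y": -140,"z": 260,"yaw": -0.7},{"claw": 255,"x": -150,"y": -175,"z": 270,"yaw": -0.85},{"claw": 255,"x": -180,"y": -210,"z": 270,"yaw": -1.0},{"claw": 255,"x": -200,"y": -235,"z": 270,"yaw": -1.12},{"claw": 255,"x": -210,"y": -248,"z": 270,"yaw": -1.2},{"claw": 255,"x": -213,"y": -248,"z": 270,"yaw": -1.22}])

```text
t: 7.02
ee_pos: [0.2786, -0.4998, 0.3963]
orientation: [-3.14, 0.003, -0.401]
wrist_force: [-0.6, -0.8, -3.3]
gripper_width: 0.282
finger_force: 59.6
```

Emit:
move_arm(commands=[{"claw": 255,"x": 0,"y": 0,"z": 0,"yaw": 0},{"claw": 255,"x": 0,"y": 0,"z": 0,"yaw": 0},{"claw": 255,"x": 0,"y": 0,"z": 0,"yaw": 0},{"claw": 255,"x": 0,"y": 0,"z": 0,"yaw": 0},{"claw": 255,"x": 0,"y": 0,"z": 0,"yaw": 0},{"claw": 255,"x": 0,"y": 0,"z": 0,"yaw": 0},{"claw": 255,"x": 0,"y": 0,"z": 0,"yaw": 0},{"claw": 255,"x": 0,"y": 0,"z": 0,"yaw": 0},{"claw": 255,"x": 0,"y": 0,"z": 0,"yaw": 0},{"claw": 255,"x": 0,"y": 0,"z": 0,"yaw": 0},{"claw": 255,"x": 0,"y": 0,"z": 0,"yaw": 0},{"claw": 255,"x": 0,"y": 0,"z": 0,"yaw": 0}])

```text
t: 8.52
ee_pos: [0.2799, -0.4997, 0.3978]
orientation: [-3.141, -0.0, -0.398]
wrist_force: [-0.8, 0.0, -3.8]
gripper_width: 0.284
finger_force: 59.6
```

```bash
cat >> h.py <<'E'
def dial(p,name="d.png",scale=600):
    """rectify the dial plane (mm*4 px) assuming gauge hangs from the grasp point, upright; returns image with y right->left"""
    s=bot.sense(); e=np.array(s["ee_pos"]); yaw=s["orientation"][2]-np.pi/2
    R=Rotation.from_euler("z",yaw).as_matrix(); o=e-[0,0,.1285]   # gauge origin if unrotated
    g=np.array([[17,y,z] for y,z in((60,0),(-60,0),(-60,150),(60,150))])/1000
    u=proj(p,g@R.T+o).astype(np.float32)
    k=5; dst=np.array([(120*k,150*k),(0,150*k),(0,0),(120*k,0)],np.float32)
    H=cv2.getPerspectiveTransform(u,dst)
    return cv2.warpPerspective(p["img"],H,(120*k,150*k),flags=cv2.INTER_CUBIC),H,s
E
python3 - <<'E'
from h import *
p=viewer.capture("side"); im,H,s=dial(p); print(s["ee_pos"],s["orientation"],s["wrist_force"])
u=cv2.perspectiveTransform(np.array([[[300,300]]],np.float32),np.linalg.inv(H))[0,0].astype(int); print(u)
c=p["img"][max(u[1]-75,0):u[1]+75,u[0]-75:u[0]+75]
cv2.imwrite("pics/d.png",np.hstack([cv2.resize(im,(480,600)),cv2.copyMakeBorder(cv2.resize(c,(320,320)),0,280,0,0,0)])[:,:,::-1])
for n in("pointer_tip","marker_mid","gauge_neck"): print(n,[(r["pixel"],r["score"],cv2.perspectiveTransform(np.array([[r["pixel"]]],np.float32),H)[0,0]) for r in viewer.recognise(p,n)])
E
```

```text
[ 0.27988083 -0.49972574  0.3978191 ] [-3.14156255e+00 -8.80663090e-05 -3.98150969e-01] [-0.62896638 -0.43078592 -3.27497151]
[244 283]
pointer_tip [([244.2, 290.5], 0.47, array([291.34137, 425.5031 ], dtype=float32))]
marker_mid []
gauge_neck [([191.6, 275.6], 0.93, array([-131.41461 ,   83.999664], dtype=float32)), ([245.3, 287.5], 0.85, array([303.1983 , 371.93585], dtype=float32)), ([221.9, 325.2], 0.83, array([  33.897846, 1125.4725  ], dtype=float32)), ([352.0, 273.9], 0.33, array([1254.9078 ,  305.82535], dtype=float32))]
```

View pics/d.png

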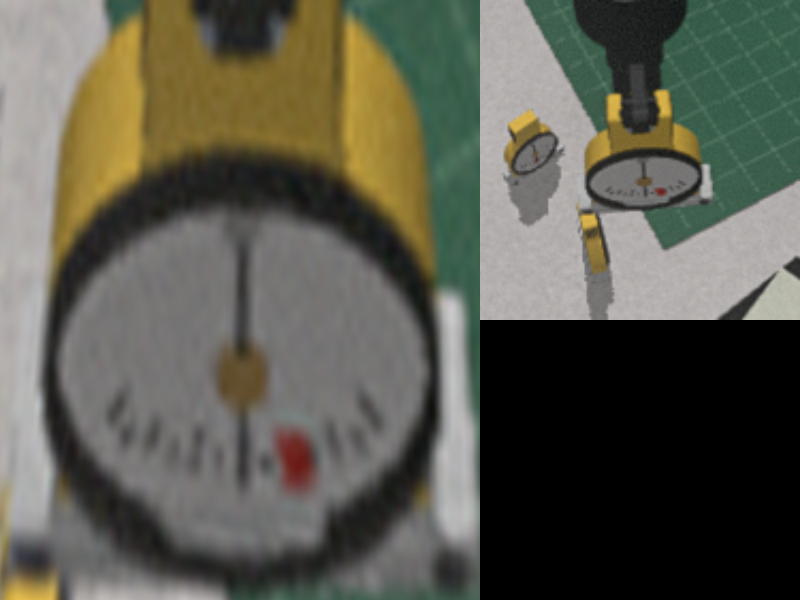

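```bash
cat >> h.py <<'E'
def angs(p):
    im,H,s=dial(p); f=im.astype(float); k=5
    w=np.clip(f[...,0]-f[...,1]-25,0,None)*((np.abs(f[...,1]-f[...,2])<35)); w[:380]=0; w[:, :150]=0
    Y,X=np.mgrid[:w.shape[0],:w.shape[1]]; m=np.array([(w*X).sum(),(w*Y).sum()])/w.sum()
    rows=[]
    g=f.sum(2)
    for r in list(range(300,425,3))+list(range(520,600,3)):
        b=np.clip(np.median(g[r,220:420])-g[r,240:400]-60,0,None)
        c=np.argmax(b); sl=slice(max(c-12,0),c+13); 
        if b[c]>60: rows.append((r,240+(b[sl]*np.arange(240,400)[sl]).sum()/b[sl].sum()-240,b[c]))
    return m,w.sum(),np.array(rows),s
E
python3 - <<'E'
from h import *
p=viewer.capture("side"); m,w,r,s=angs(p); print(m/5,w); print(np.round(r[:,:2]/5,1).tolist())
x,y=m/5
for px,pz in((60.5,54),(60.5,57)): print(np.arctan2(x-px,y-pz),np.hypot(x-px,y-pz))
l=viewer.silhouettes(p,"marker_mid"); print(len(l))
E
```

```text
[ 73.74510839 114.84668491] 91340.0
[[60.0, 60.2], [60.6, 60.2], [61.2, 60.3], [61.8, 60.3], [62.4, 60.4], [63.0, 60.5], [63.6, 60.5], [64.2, 60.6], [64.8, 60.6], [65.4, 60.6], [66.0, 60.6], [66.6, 60.6], [67.2, 60.5], [67.8, 60.5], [68.4, 60.5], [69.0, 60.5], [69.6, 60.4], [70.2, 60.4], [70.8, 60.4], [71.4, 60.4], [72.0, 60.5], [72.6, 60.5], [73.2, 60.5], [73.8, 60.5], [74.4, 60.5], [75.0, 60.5], [75.6, 60.5], [76.2, 60.5], [76.8, 60.5], [77.4, 60.5], [78.0, 60.5], [78.6, 60.4], [79.2, 60.4], [79.8, 60.4], [80.4, 60.4], [81.0, 60.4], [81.6, 60.4], [82.2, 60.4], [82.8, 60.5], [83.4, 60.4], [84.0, 60.4], [84.6, 60.4], [104.0, 60.5], [104.6, 60.6], [105.2, 60.6], [105.8, 60.7], [106.4, 60.7], [107.0, 60.7], [107.6, 60.8], [108.2, 60.8], [108.8, 60.8], [109.4, 60.8], [110.0, 60.7], [110.6, 60.7], [111.2, 60.7], [111.8, 60.7], [112.4, 60.7], [113.0, 60.7], [113.6, 60.7], [114.2, 72.9], [114.8, 73.1], [115.4, 73.3], [116.0, 73.6], [116.6, 60.5], [117.2, 60.5], [117.8, 60.5], [118.4, 60.6], [119.0, 60.6], [119.6, 73.3]]
0.21433636651416427 62.27159835051168
0.22508914462932522 59.34367575105531
0
```

Emit:
move_arm(commands=[{"claw": 255,"x": 25,"y": 35,"z": 0,"yaw": 0.1},{"claw": 255,"x": 55,"y": 75,"z": 0,"yaw": 0.25},{"claw": 255,"x": 85,"y": 115,"z": 0,"yaw": 0.4},{"claw": 255,"x": 115,"y": 155,"z": 0,"yaw": 0.55},{"claw": 255,"x": 145,"y": 195,"z": 0,"yaw": 0.7},{"claw": 255,"x": 175,"y": 240,"z": 0,"yaw": 0.85},{"claw": 255,"x": 200,"y": 285,"z": 0,"yaw": 1.0},{"claw": 255,"x": 220,"y": 335,"z": 0,"yaw": 1.15},{"claw": 255,"x": 230,"y": 385,"z": 0,"yaw": 1.3},{"claw": 255,"x": 240,"y": 435,"z": 0,"yaw": 1.45},{"claw": 255,"x": 250,"y": 490,"z": 0,"yaw": 1.6},{"claw": 255,"x": 260,"y": 540,"z": 0,"yaw": 1.7}])

```text
t: 10.32
ee_pos: [0.54, 0.0421, 0.398]
orientation: [3.141, -0.001, 1.306]
wrist_force: [0.8, -0.0, -3.0]
gripper_width: 0.283
finger_force: 59.8
```

Emit:
move_arm(commands=[{"claw": 255,"x": 8,"y": 55,"z": 0,"yaw": 0.1},{"claw": 255,"x": 14,"y": 110,"z": 0,"yaw": 0.2},{"claw": 255,"x": 18,"y": 165,"z": 0,"yaw": 0.25},{"claw": 255,"x": 21,"y": 215,"z": -20,"yaw": 0.269},{"claw": 255,"x": 23,"y": 255,"z": -60,"yaw": 0.269},{"claw": 255,"x": 23,"y": 272,"z": -100,"yaw": 0.269},{"claw": 255,"x": 23,"y": 277,"z": -135,"yaw": 0.269},{"claw": 255,"x": 23,"y": 277,"z": -150,"yaw": 0.269},{"claw": 255,"x": 23,"y": 277,"z": -150,"yaw": 0.269},{"claw": 255,"x": 23,"y": 277,"z": -150,"yaw": 0.269}])

```text
t: 11.58
ee_pos: [0.5644, 0.3168, 0.2499]
orientation: [3.138, -0.001, 1.57]
wrist_force: [-0.3, 0.4, -3.0]
gripper_width: 0.281
finger_force: 59.8
```

```bash
python3 - <<'E'
from h import *
P=viewer.capture("side");Q=viewer.capture("top"); s=bot.sense(); e=s["ee_pos"]; print(s["t"],e,s["orientation"],s["wrist_force"],s["wrist_torque"])
o=[]
for p in(P,Q):
    l=viewer.silhouettes(p,"mockup"); print([(r["pixel"],r["pixels"].sum()) for r in l])
c=lambda p,w,X:(lambda u:cv2.resize(p["img"][max(u[1]-w,0):u[1]+w,max(u[0]-w,0):u[0]+w,::-1],(400,400),interpolation=cv2.INTER_CUBIC))(proj(p,X)[0].astype(int))
X=np.array([.563,.29,.1])
for p in(P,Q):
    p["img"]=np.ascontiguousarray(p["img"])
    for q in MO: 
        for t in proj(p,q/1000+[.5632,.2671,0]): cv2.circle(p["img"],tuple(np.round(t).astype(int).tolist()),1,(255,0,0),-1)
cv2.imwrite("pics/e.png",np.hstack([c(P,60,X),c(Q,80,X)]))
E
```

```text
11.675 [0.56408737 0.31707564 0.24989924] [ 3.13815437e+00 -1.76036792e-03  1.57004595e+00] [ 0.84826972  1.17096877 -3.00098176] [-0.04744623  0.038577   -0.00267662]
[([223.6, 136.3], np.int64(1700)), ([296.4, 155.6], np.int64(295))]
[([117.0, 199.8], np.int64(4016))]
```

View pics/e.png

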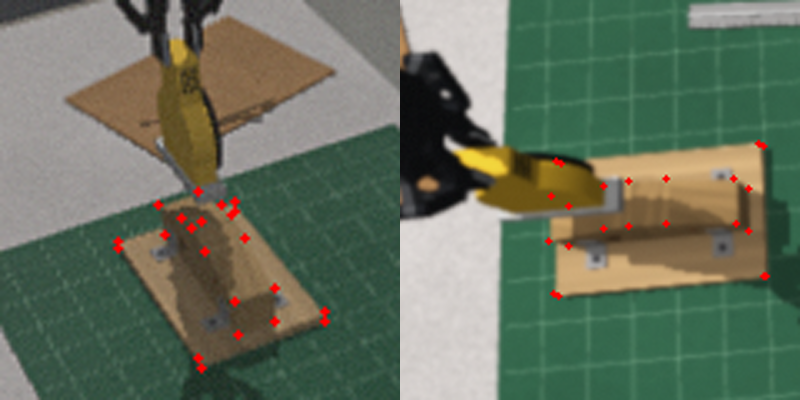

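The projected model's board corners match the picture, and the gauge hangs over the timber with its base along it. Now lowering until the base touches.

Emit:
move_arm(commands=[{"claw": 255,"x": -1,"y": -4,"z": -15,"yaw": 0},{"claw": 255,"x": -1,"y": -4,"z": -25,"yaw": 0},{"claw": 255,"x": -1,"y": -4,"z": -29,"yaw": 0},{"claw": 255,"x": -1,"y": -4,"z": -32,"yaw": 0},{"claw": 255,"x": -1,"y": -4,"z": -34,"yaw": 0},{"claw": 255,"x": -1,"y": -4,"z": -35,"yaw": 0},{"claw": 255,"x": -1,"y": -4,"z": -36,"yaw": 0},{"claw": 255,"x": -1,"y": -4,"z": -36,"yaw": 0}])

```text
t: 12.78
ee_pos: [0.5625, 0.3158, 0.2155]
orientation: [3.138, -0.005, 1.572]
wrist_force: [-2.8, 2.6, 8.9]
gripper_width: 0.282
finger_force: 61.3
```

Emit:
move_arm(commands=[{"claw": 255,"x": 0,"y": 0,"z": -1,"yaw": 0},{"claw": 255,"x": 0,"y": 0,"z": -2,"yaw": 0},{"claw": 255,"x": 0,"y": 0,"z": -3,"yaw": 0},{"claw": 255,"x": 0,"y": 0,"z": -3,"yaw": 0}])

```text
t: 13.28
ee_pos: [0.5628, 0.3173, 0.2148]
orientation: [3.136, -0.009, 1.573]
wrist_force: [-4.9, 3.1, 15.6]
gripper_width: 0.283
finger_force: 62.2
```

Emit:
move_arm(commands=[{"claw": 255,"x": 0,"y": 0,"z": -1,"yaw": 0},{"claw": 255,"x": 0,"y": 0,"z": -2,"yaw": 0},{"claw": 255,"x": 0,"y": 0,"z": -3,"yaw": 0},{"claw": 255,"x": 0,"y": 0,"z": -4,"yaw": 0},{"claw": 255,"x": 0,"y": 0,"z": -4,"yaw": 0}])

```text
t: 13.9
ee_pos: [0.5639, 0.3201, 0.2137]
orientation: [3.132, -0.014, 1.575]
wrist_force: [-3.7, 5.5, 24.4]
gripper_width: 0.283
finger_force: 63.6
```

Emit:
move_arm(commands=[{"claw": 255,"x": 0,"y": 0,"z": -1,"yaw": 0},{"claw": 255,"x": 0,"y": 0,"z": -2,"yaw": 0},{"claw": 255,"x": 0,"y": 0,"z": -3,"yaw": 0},{"claw": 255,"x": 0,"y": 0,"z": -4,"yaw": 0},{"claw": 255,"x": 0,"y": 0,"z": -4,"yaw": 0}])

```text
t: 14.52
ee_pos: [0.5651, 0.3234, 0.2121]
orientation: [3.127, -0.021, 1.576]
wrist_force: [-5.1, 8.3, 29.2]
gripper_width: 0.282
finger_force: 65.2
```

```bash
cat >> h.py <<'E'
def tiltfit(obs,e,yaw,h=.1335):
    "fit gauge rotation about own x, plus small grip shifts, about grasp point"
    g=np.array(e)+[0,0,.005]
    def f(v):
        R=(Rotation.from_euler("z",yaw)*Rotation.from_euler("x",v[0])).as_matrix()
        t=g+v[1:]/100-R@[0,0,h]
        return sum(np.abs(mask(p,GA,R,t)-s).sum() for p,s in obs)
    r=[minimize(f,[a0,0,0,0],method="Nelder-Mead",options=dict(initial_simplex=np.array([a0,0,0,0])+np.array([[0,0,0,0],[.1,0,0,0],[0,.5,0,0],[0,0,.5,0],[0,0,0,.5]]))) for a0 in(0,-.2)]
    r=min(r,key=lambda q:q.fun); return r.x,r.fun,sum(s.sum() for _,s in obs)
E
python3 - <<'E'
from h import *
P=viewer.capture("side");Q=viewer.capture("top"); s=bot.sense(); e=s["ee_pos"]; o=[]
for p in(P,Q):
    x=sil(p,"gauge",proj(p,np.array(e)-[0,0,.06])[0])
    if x is not None:
        o.append((p,x)); print(tiltfit(o[-1:],e,s["orientation"][2]-np.pi/2))
print(tiltfit(o,e,s["orientation"][2]-np.pi/2))
E
```

```text
(array([ 0.11197115,  0.29570092,  0.30519667, -1.19809187]), np.float64(131.74383544921875), np.float32(599.0))
(array([ 0.09636124,  0.44307578, -0.37235557, -2.66367832]), np.float64(216.70797729492188), np.float32(1225.0))
(array([ 0.07896939, -0.05058188, -1.04009103, -0.50679001]), np.float64(377.28076171875), np.float32(1824.0))
```

```bash
python3 - <<'E'
from h import *
P=viewer.capture("side");Q=viewer.capture("top"); s=bot.sense(); e=s["ee_pos"]; print(s["wrist_force"],s["wrist_torque"])
ims=[]
for p in(P,Q):
    u=proj(p,np.array(e)-[0,0,.08])[0]; w=35; x,y=u.astype(int); x0,y0=max(x-w,0),max(y-w,0)
    c=cv2.resize(p["img"][y0:y0+2*w,x0:x0+2*w],(400,400),interpolation=cv2.INTER_CUBIC)
    for th,col in((0,(255,0,0)),(-.1,(0,255,0)),(-.2,(0,0,255))):
        R=(Rotation.from_euler("z",s["orientation"][2]-np.pi/2)*Rotation.from_euler("x",th)).as_matrix()
        t=np.array(e)+[0,0,.005]-R@[0,0,.1335]
        b=(proj(p,np.array([[-17,-60,0],[-17,60,0],[-17,60,14],[-17,-60,14],[-17,-60,0]])/1000@R.T+t)-[x0,y0]+.5)*400/(2*w)
        cv2.polylines(c,[np.round(b).astype(np.int32)],False,col,1)
    ims.append(c)
cv2.imwrite("pics/f.png",np.hstack(ims)[:,:,::-1])
E
```

```text
[-5.81269351  8.7149539  29.58614295] [ 1.33082388  1.66784507 -0.20414883]
```

View pics/f.png

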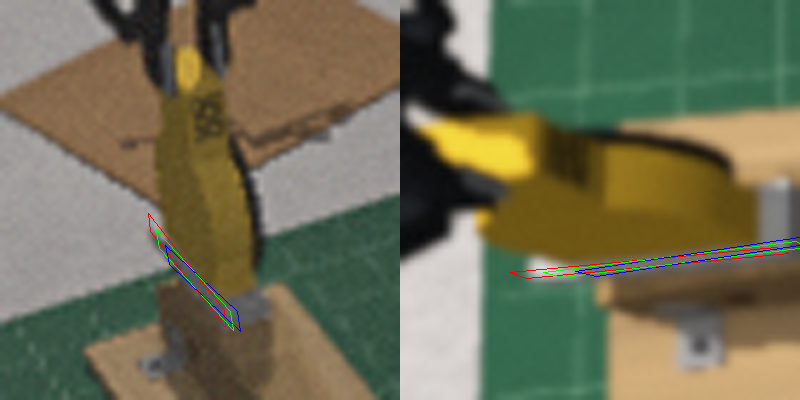

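The tilt looks like about -0.1 (green overlay matches the base edge at px (157,235)). Contact friction opposes the turn, so I move +y with the rotation.

Emit:
move_arm(commands=[{"claw": 255,"x": -1,"y": 2,"z": 0,"yaw": 0},{"claw": 255,"x": -1,"y": 4,"z": 0,"yaw": 0},{"claw": 255,"x": -1,"y": 6,"z": 0,"yaw": 0},{"claw": 255,"x": -1,"y": 8,"z": 0,"yaw": 0},{"claw": 255,"x": -1,"y": 10,"z": 0,"yaw": 0},{"claw": 255,"x": -1,"y": 10,"z": 0,"yaw": 0}])

```text
t: 15.58
ee_pos: [0.5644, 0.3303, 0.2091]
orientation: [3.128, -0.014, 1.575]
wrist_force: [-2.1, 5.9, 19.6]
gripper_width: 0.285
finger_force: 64.4
```

Emit:
move_arm(commands=[{"claw": 255,"x": 0,"y": 2,"z": -0.5,"yaw": 0},{"claw": 255,"x": 0,"y": 4,"z": -1,"yaw": 0},{"claw": 255,"x": 0,"y": 6,"z": -1.5,"yaw": 0},{"claw": 255,"x": 0,"y": 8,"z": -2,"yaw": 0},{"claw": 255,"x": 0,"y": 8,"z": -2,"yaw": 0}])

```text
t: 16.2
ee_pos: [0.5639, 0.337, 0.2059]
orientation: [3.13, -0.012, 1.575]
wrist_force: [-3.2, 5.4, 15.9]
gripper_width: 0.279
finger_force: 64.4
```

Emit:
move_arm(commands=[{"claw": 255,"x": 0,"y": 0,"z": 15,"yaw": 0},{"claw": 255,"x": 0,"y": 0,"z": 50,"yaw": 0},{"claw": 255,"x": 0,"y": -20,"z": 100,"yaw": 0},{"claw": 255,"x": 0,"y": -55,"z": 145,"yaw": 0},{"claw": 255,"x": -5,"y": -100,"z": 180,"yaw": -0.05},{"claw": 255,"x": -10,"y": -155,"z": 197,"yaw": -0.12},{"claw": 255,"x": -15,"y": -210,"z": 197,"yaw": -0.2},{"claw": 255,"x": -20,"y": -265,"z": 197,"yaw": -0.28},{"claw": 255,"x": -25,"y": -320,"z": 197,"yaw": -0.4},{"claw": 255,"x": -35,"y": -375,"z": 197,"yaw": -0.55},{"claw": 255,"x": -45,"y": -430,"z": 197,"yaw": -0.7},{"claw": 255,"x": -55,"y": -480,"z": 197,"yaw": -0.85}])

```text
t: 17.7
ee_pos: [0.5044, -0.1514, 0.3957]
orientation: [-3.141, 0.001, 0.714]
wrist_force: [0.1, -0.1, -3.0]
gripper_width: 0.28
finger_force: 61.8
```

Emit:
move_arm(commands=[{"claw": 255,"x": -10,"y": -50,"z": 0,"yaw": -0.15},{"claw": 255,"x": -30,"y": -100,"z": 0,"yaw": -0.3},{"claw": 255,"x": -60,"y": -145,"z": 0,"yaw": -0.45},{"claw": 255,"x": -90,"y": -190,"z": 0,"yaw": -0.6},{"claw": 255,"x": -120,"y": -230,"z": 0,"yaw": -0.75},{"claw": 255,"x": -150,"y": -270,"z": 0,"yaw": -0.88},{"claw": 255,"x": -180,"y": -305,"z": 0,"yaw": -0.98},{"claw": 255,"x": -205,"y": -330,"z": 0,"yaw": -1.06},{"claw": 255,"x": -222,"y": -345,"z": 0,"yaw": -1.11},{"claw": 255,"x": -228,"y": -351,"z": 0,"yaw": -1.13},{"claw": 255,"x": -228,"y": -351,"z": 0,"yaw": -1.13},{"claw": 255,"x": -228,"y": -351,"z": 0,"yaw": -1.13}])

```text
t: 19.2
ee_pos: [0.2794, -0.4989, 0.3956]
orientation: [-3.14, -0.0, -0.406]
wrist_force: [0.2, 0.9, -2.9]
gripper_width: 0.281
finger_force: 61.8
```

Emit:
move_arm(commands=[{"claw": 255,"x": 0,"y": 0,"z": 0,"yaw": 0},{"claw": 255,"x": 0,"y": 0,"z": 0,"yaw": 0},{"claw": 255,"x": 0,"y": 0,"z": 0,"yaw": 0},{"claw": 255,"x": 0,"y": 0,"z": 0,"yaw": 0},{"claw": 255,"x": 0,"y": 0,"z": 0,"yaw": 0},{"claw": 255,"x": 0,"y": 0,"z": 0,"yaw": 0},{"claw": 255,"x": 0,"y": 0,"z": 0,"yaw": 0},{"claw": 255,"x": 0,"y": 0,"z": 0,"yaw": 0},{"claw": 255,"x": 0,"y": 0,"z": 0,"yaw": 0}])

```text
t: 20.32
ee_pos: [0.2779, -0.4997, 0.3958]
orientation: [-3.142, -0.0, -0.409]
wrist_force: [-0.0, 0.1, -3.9]
gripper_width: 0.283
finger_force: 61.8
```

```bash
python3 - <<'E'
from h import *
p=viewer.capture("side"); im,H,s=dial(p); print(s["t"],s["ee_pos"],s["orientation"],s["wrist_force"])
cv2.imwrite("pics/g.png",cv2.resize(im,(480,600))[:,:,::-1])
for n in("pointer_tip","marker_mid"): print(n,[(r["score"],cv2.perspectiveTransform(np.array([[r["pixel"]]],np.float32),H)[0,0]) for r in viewer.recognise(p,n)])
E
```

```text
20.375 [ 0.27787248 -0.49971211  0.39578214] [-3.14147714e+00  4.40621446e-06 -4.09154048e-01] [-0.36646936  0.41536678 -3.16556561]
pointer_tip [(0.53, array([249.5157 , 389.58432], dtype=float32))]
marker_mid []
```

View pics/g.png

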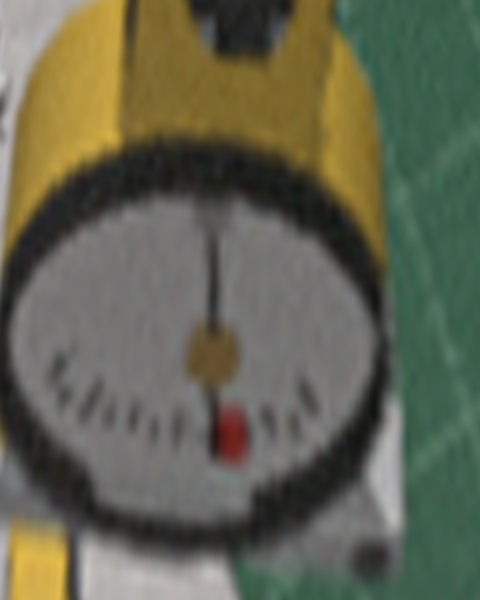

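Emit:
move_arm(commands=[{"claw": 255,"x": 25,"y": 35,"z": 0,"yaw": 0.12},{"claw": 255,"x": 60,"y": 80,"z": 0,"yaw": 0.28},{"claw": 255,"x": 95,"y": 125,"z": 0,"yaw": 0.45},{"claw": 255,"x": 130,"y": 170,"z": 0,"yaw": 0.62},{"claw": 255,"x": 160,"y": 220,"z": 0,"yaw": 0.79},{"claw": 255,"x": 190,"y": 270,"z": 0,"yaw": 0.96},{"claw": 255,"x": 210,"y": 325,"z": 0,"yaw": 1.12},{"claw": 255,"x": 225,"y": 380,"z": 0,"yaw": 1.28},{"claw": 255,"x": 238,"y": 440,"z": 0,"yaw": 1.44},{"claw": 255,"x": 250,"y": 500,"z": 0,"yaw": 1.6},{"claw": 255,"x": 262,"y": 560,"z": 0,"yaw": 1.75},{"claw": 255,"x": 270,"y": 618,"z": 0,"yaw": 1.85}])

```text
t: 21.98
ee_pos: [0.5482, 0.1201, 0.3959]
orientation: [3.141, -0.0, 1.444]
wrist_force: [1.2, -0.5, -2.8]
gripper_width: 0.283
finger_force: 61.8
```

Emit:
move_arm(commands=[{"claw": 255,"x": 7,"y": 60,"z": 0,"yaw": 0.06},{"claw": 255,"x": 12,"y": 115,"z": -15,"yaw": 0.1},{"claw": 255,"x": 15,"y": 165,"z": -45,"yaw": 0.13},{"claw": 255,"x": 15,"y": 200,"z": -90,"yaw": 0.13},{"claw": 255,"x": 15,"y": 215,"z": -130,"yaw": 0.13},{"claw": 255,"x": 15,"y": 217,"z": -160,"yaw": 0.13},{"claw": 255,"x": 15,"y": 217,"z": -178,"yaw": 0.13},{"claw": 255,"x": 15,"y": 217,"z": -178,"yaw": 0.13},{"claw": 255,"x": 15,"y": 217,"z": -178,"yaw": 0.13}])

```text
t: 23.1
ee_pos: [0.5637, 0.3353, 0.2189]
orientation: [3.14, -0.001, 1.57]
wrist_force: [0.1, -0.1, -2.1]
gripper_width: 0.286
finger_force: 61.9
```

Emit:
move_arm(commands=[{"claw": 255,"x": -1,"y": 0,"z": -6,"yaw": 0},{"claw": 255,"x": -1,"y": 0,"z": -10,"yaw": 0},{"claw": 255,"x": -1,"y": 0,"z": -12,"yaw": 0},{"claw": 255,"x": -1,"y": 0,"z": -13,"yaw": 0},{"claw": 255,"x": -1,"y": 0,"z": -13,"yaw": 0}])

```text
t: 23.72
ee_pos: [0.5621, 0.337, 0.2067]
orientation: [3.14, -0.003, 1.572]
wrist_force: [-1.8, 2.8, 5.5]
gripper_width: 0.28
finger_force: 63.0
```

Emit:
move_arm(commands=[{"claw": 255,"x": 0,"y": 2,"z": -2,"yaw": 0},{"claw": 255,"x": 0,"y": 4,"z": -4,"yaw": 0},{"claw": 255,"x": 0,"y": 6,"z": -6,"yaw": 0},{"claw": 255,"x": 0,"y": 8,"z": -7,"yaw": 0},{"claw": 255,"x": 0,"y": 8,"z": -7,"yaw": 0}])

```text
t: 24.35
ee_pos: [0.5628, 0.3461, 0.2024]
orientation: [3.137, -0.006, 1.573]
wrist_force: [-2.9, 2.1, 13.1]
gripper_width: 0.283
finger_force: 64.2
```

Emit:
move_arm(commands=[{"claw": 255,"x": 0,"y": 2,"z": -2,"yaw": 0},{"claw": 255,"x": 0,"y": 4,"z": -4,"yaw": 0},{"claw": 255,"x": 0,"y": 4,"z": -4,"yaw": 0}])

```text
t: 24.72
ee_pos: [0.5634, 0.3515, 0.2]
orientation: [3.135, -0.009, 1.573]
wrist_force: [-3.1, 3.8, 18.3]
gripper_width: 0.281
finger_force: 65.3
```

Emit:
move_arm(commands=[{"claw": 255,"x": 0,"y": 0,"z": 15,"yaw": 0},{"claw": 255,"x": 0,"y": -5,"z": 55,"yaw": 0},{"claw": 255,"x": 0,"y": -35,"z": 105,"yaw": 0},{"claw": 255,"x": 0,"y": -70,"z": 150,"yaw": 0},{"claw": 255,"x": -5,"y": -115,"z": 185,"yaw": -0.05},{"claw": 255,"x": -10,"y": -170,"z": 201,"yaw": -0.12},{"claw": 255,"x": -15,"y": -230,"z": 201,"yaw": -0.25},{"claw": 255,"x": -20,"y": -290,"z": 201,"yaw": -0.42},{"claw": 255,"x": -28,"y": -350,"z": 201,"yaw": -0.6},{"claw": 255,"x": -38,"y": -408,"z": 201,"yaw": -0.78},{"claw": 255,"x": -50,"y": -465,"z": 201,"yaw": -0.95},{"claw": 255,"x": -70,"y": -520,"z": 201,"yaw": -1.1}])

```text
t: 26.22
ee_pos: [0.4906, -0.1751, 0.3941]
orientation: [-3.142, 0.002, 0.465]
wrist_force: [0.7, 0.4, -3.3]
gripper_width: 0.284
finger_force: 62.3
```

Emit:
move_arm(commands=[{"claw": 255,"x": -20,"y": -50,"z": 0,"yaw": -0.15},{"claw": 255,"x": -50,"y": -100,"z": 0,"yaw": -0.3},{"claw": 255,"x": -80,"y": -148,"z": 0,"yaw": -0.45},{"claw": 255,"x": -115,"y": -195,"z": 0,"yaw": -0.6},{"claw": 255,"x": -150,"y": -240,"z": 0,"yaw": -0.72},{"claw": 255,"x": -180,"y": -280,"z": 0,"yaw": -0.8},{"claw": 255,"x": -200,"y": -310,"z": 0,"yaw": -0.86},{"claw": 255,"x": -212,"y": -327,"z": 0,"yaw": -0.88},{"claw": 255,"x": -212,"y": -327,"z": 0,"yaw": -0.88},{"claw": 255,"x": -212,"y": -327,"z": 0,"yaw": -0.88},{"claw": 255,"x": -212,"y": -327,"z": 0,"yaw": -0.88},{"claw": 255,"x": -212,"y": -327,"z": 0,"yaw": -0.88}])

```text
t: 27.72
ee_pos: [0.2807, -0.4991, 0.3948]
orientation: [-3.141, -0.0, -0.407]
wrist_force: [0.2, -0.3, -4.0]
gripper_width: 0.281
finger_force: 62.3
```

Emit:
move_arm(commands=[{"claw": 255,"x": 0,"y": 0,"z": 0,"yaw": 0},{"claw": 255,"x": 0,"y": 0,"z": 0,"yaw": 0},{"claw": 255,"x": 0,"y": 0,"z": 0,"yaw": 0},{"claw": 255,"x": 0,"y": 0,"z": 0,"yaw": 0},{"claw": 255,"x": 0,"y": 0,"z": 0,"yaw": 0},{"claw": 255,"x": 0,"y": 0,"z": 0,"yaw": 0}])

```text
t: 28.48
ee_pos: [0.2799, -0.4997, 0.3948]
orientation: [-3.141, -0.0, -0.409]
wrist_force: [-0.1, 0.3, -2.9]
gripper_width: 0.283
finger_force: 62.3
```

```bash
python3 - <<'E'
from h import *
p=viewer.capture("side"); im,H,s=dial(p); print(s["t"],s["ee_pos"],s["orientation"],s["wrist_force"])
cv2.imwrite("pics/h.png",cv2.resize(im,(480,600))[:,:,::-1])
E
```

```text
28.525 [ 0.27987029 -0.49973655  0.39478182] [-3.14154373e+00 -1.02848712e-05 -4.09163532e-01] [-0.10402892 -0.21086901 -3.06654476]
```

View pics/h.png

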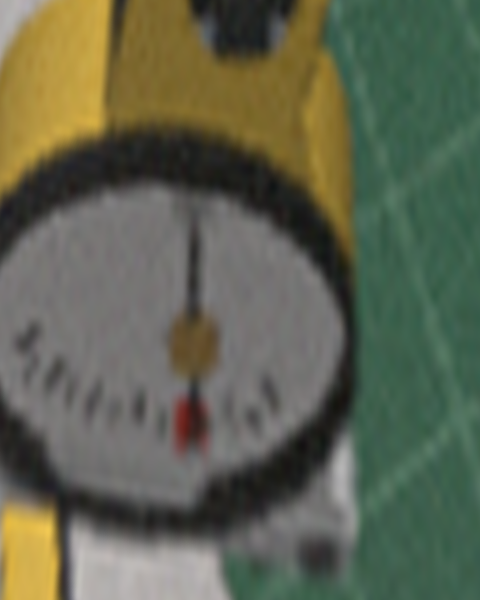

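Pointer and marker nearly coincide: red tab spans px 174–206 and the pointer crosses it at about px 195. I'll quantify the remainder.

```bash
python3 - <<'E'
from h import *
p=viewer.capture("side"); im,H,s=dial(p); print(s["t"]); f=cv2.resize(im,(480,600)).astype(float)
def dark(r): 
    g=f[r,150:240].sum(1); b=np.clip(np.median(g)-g-60,0,None); c=b.argmax(); sl=slice(max(c-10,0),c+11); return 150+(b[sl]*np.arange(90)[sl]).sum()/b[sl].sum()
print("pointer",[(r,round(dark(r),1)) for r in range(220,310,15)],[(r,round(dark(r),1)) for r in range(376,396,5)])
rg=f[...,0]-f[...,1]
for r in range(400,456,6):
    x=np.where(rg[r,150:240]>35)[0]+150
    seg=f[r,x.min()+5:x.max()-4].sum(1) if len(x)>14 else [0]
    print(r,x.min() if len(x) else None,x.max() if len(x) else None,x.mean() if len(x) else None, x.min()+5+np.argmin(seg) if len(x)>14 else None)
E
```

```text
28.575
pointer [(220, np.float64(192.9)), (235, np.float64(193.8)), (250, np.float64(193.8)), (265, np.float64(193.4)), (280, np.float64(193.2)), (295, np.float64(193.3))] [(376, np.float64(195.0)), (381, np.float64(194.8)), (386, np.float64(194.4)), (391, np.float64(193.9))]
400 179 187 183.0 None
406 176 189 182.5 None
412 175 200 183.52941176470588 193
418 174 189 181.5 184
424 174 189 181.5 184
430 174 189 181.5 184
436 175 188 181.5 None
442 176 186 181.0 None
448 179 182 180.5 None
454 None None None None
```

Emit:
move_arm(commands=[{"claw": 255,"x": 25,"y": 35,"z": 0,"yaw": 0.12},{"claw": 255,"x": 60,"y": 80,"z": 0,"yaw": 0.28},{"claw": 255,"x": 95,"y": 125,"z": 0,"yaw": 0.45},{"claw": 255,"x": 130,"y": 170,"z": 0,"yaw": 0.62},{"claw": 255,"x": 160,"y": 220,"z": 0,"yaw": 0.79},{"claw": 255,"x": 190,"y": 270,"z": 0,"yaw": 0.96},{"claw": 255,"x": 210,"y": 325,"z": 0,"yaw": 1.12},{"claw": 255,"x": 225,"y": 380,"z": 0,"yaw": 1.28},{"claw": 255,"x": 238,"y": 440,"z": 0,"yaw": 1.44},{"claw": 255,"x": 250,"y": 500,"z": 0,"yaw": 1.6},{"claw": 255,"x": 262,"y": 560,"z": 0,"yaw": 1.75},{"claw": 255,"x": 270,"y": 610,"z": 0,"yaw": 1.85}])

```text
t: 30.08
ee_pos: [0.55, 0.113, 0.3947]
orientation: [3.142, -0.001, 1.446]
wrist_force: [0.8, -0.7, -3.6]
gripper_width: 0.288
finger_force: 62.3
```

Emit:
move_arm(commands=[{"claw": 255,"x": 6,"y": 60,"z": 0,"yaw": 0.06},{"claw": 255,"x": 10,"y": 115,"z": -15,"yaw": 0.1},{"claw": 255,"x": 13,"y": 160,"z": -45,"yaw": 0.13},{"claw": 255,"x": 13,"y": 190,"z": -90,"yaw": 0.13},{"claw": 255,"x": 13,"y": 200,"z": -130,"yaw": 0.13},{"claw": 255,"x": 13,"y": 202,"z": -155,"yaw": 0.13},{"claw": 255,"x": 13,"y": 202,"z": -170,"yaw": 0.13},{"claw": 255,"x": 13,"y": 202,"z": -176,"yaw": 0.13},{"claw": 255,"x": 13,"y": 202,"z": -180,"yaw": 0.13},{"claw": 255,"x": 13,"y": 202,"z": -180,"yaw": 0.13}])

```text
t: 31.32
ee_pos: [0.5634, 0.3122, 0.2156]
orientation: [3.14, -0.001, 1.57]
wrist_force: [0.7, 0.6, -3.8]
gripper_width: 0.282
finger_force: 62.3
```

Emit:
move_arm(commands=[{"claw": 255,"x": 0,"y": 0,"z": -3,"yaw": 0},{"claw": 255,"x": 0,"y": 0,"z": -5,"yaw": 0},{"claw": 255,"x": 0,"y": 0,"z": -7,"yaw": 0},{"claw": 255,"x": 0,"y": 0,"z": -7,"yaw": 0}])

```text
t: 31.82
ee_pos: [0.5632, 0.3129, 0.2094]
orientation: [3.14, -0.002, 1.571]
wrist_force: [-1.9, 0.3, 4.6]
gripper_width: 0.283
finger_force: 63.4
```

Emit:
move_arm(commands=[{"claw": 255,"x": 0,"y": -2,"z": 0.5,"yaw": 0},{"claw": 255,"x": 0,"y": -2,"z": 1,"yaw": 0},{"claw": 255,"x": 0,"y": -2,"z": 1,"yaw": 0},{"claw": 255,"x": 0,"y": -2,"z": 1,"yaw": 0},{"claw": 255,"x": 0,"y": -2,"z": 1,"yaw": 0},{"claw": 255,"x": 0,"y": -2,"z": 1,"yaw": 0},{"claw": 255,"x": 0,"y": -2,"z": 1,"yaw": 0},{"claw": 255,"x": 0,"y": -2,"z": 1,"yaw": 0}])

```text
t: 32.83
ee_pos: [0.5632, 0.3114, 0.2096]
orientation: [3.14, -0.002, 1.572]
wrist_force: [-1.3, 2.1, 5.7]
gripper_width: 0.284
finger_force: 63.5
```

```bash
python3 - <<'E'
from h import *
P=viewer.capture("side");Q=viewer.capture("top"); s=bot.sense(); e=s["ee_pos"]; print(s["t"],e,s["orientation"],s["wrist_force"],s["wrist_torque"])
ims=[]
for p in(P,Q):
    u=proj(p,np.array([.563,.28,.1]))[0]; w=45; x,y=u.astype(int); x0,y0=max(x-w,0),max(y-w,0)
    c=cv2.resize(p["img"][y0:y0+2*w,x0:x0+2*w],(400,400),interpolation=cv2.INTER_CUBIC)
    for b in proj(p,MO[0]/1000+[.5632,.2671,0]): cv2.circle(c,tuple(np.round((b-[x0,y0]+.5)*400/(2*w)).astype(int).tolist()),2,(255,0,0),-1)
    R=Rotation.from_euler("x",-.2).as_matrix(); t=np.array(e)+[0,0,.005]-R@[0,0,.131]
    b=(proj(p,np.array([[-17,-60,0],[-17,60,0],[-17,60,14],[-17,-60,14],[-17,-60,0]])/1000@R.T+t)-[x0,y0]+.5)*400/(2*w)
    cv2.polylines(c,[np.round(b).astype(np.int32)],False,(0,0,255),1)
    ims.append(c)
cv2.imwrite("pics/i.png",np.hstack(ims)[:,:,::-1])
E
```

```text
32.925 [0.56316314 0.31138303 0.20964116] [ 3.14033383e+00 -2.16008005e-03  1.57144706e+00] [-1.38599566  2.46421978  6.76810703] [ 0.5351361   0.45405955 -0.04417567]
```

View pics/i.png

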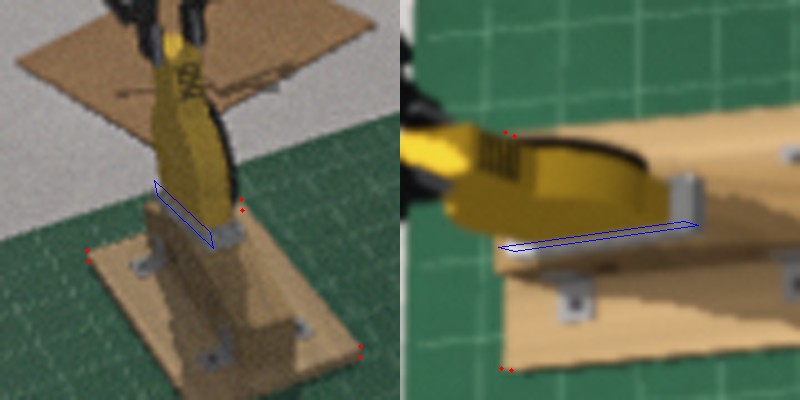

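The base sits flush on the timber and the board has not moved (corners still match). I'll ease the pressure slightly, let it settle and hand in.

Emit:
move_arm(commands=[{"claw": 255,"x": 0,"y": 0,"z": 0.5,"yaw": 0},{"claw": 255,"x": 0,"y": 0,"z": 1,"yaw": 0},{"claw": 255,"x": 0,"y": 0,"z": 1,"yaw": 0},{"claw": 255,"x": 0,"y": 0,"z": 1,"yaw": 0},{"claw": 255,"x": 0,"y": 0,"z": 1,"yaw": 0},{"claw": 255,"x": 0,"y": 0,"z": 1,"yaw": 0},{"claw": 255,"x": 0,"y": 0,"z": 1,"yaw": 0},{"claw": 255,"x": 0,"y": 0,"z": 1,"yaw": 0},{"claw": 255,"x": 0,"y": 0,"z": 1,"yaw": 0},{"claw": 255,"x": 0,"y": 0,"z": 1,"yaw": 0},{"claw": 255,"x": 0,"y": 0,"z": 1,"yaw": 0},{"claw": 255,"x": 0,"y": 0,"z": 1,"yaw": 0}])

```text
t: 34.42
ee_pos: [0.5629, 0.3103, 0.2099]
orientation: [3.141, -0.0, 1.571]
wrist_force: [-0.2, 2.9, 4.0]
gripper_width: 0.284
finger_force: 63.1
```

```bash
python3 -c "
from cell import bot
print(bot.sense()['wrist_force']); print(bot.sign_off())"
```

```text
[-0.23430239  2.91277225  4.02998532]
the job is handed in; nothing more can be done
None
```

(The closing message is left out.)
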